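Free the seized watch clamp

TASK

The red wing knob on the green watch clamp has seized. Rock it gently back and forth in small arcs, without straining the stem, until it breaks free, then turn it counter-clockwise as seen from above until the brass finger stands about a quarter turn clear of the watch, leaving the watch undisturbed on its pedestal meanwhile. Then lift the watch out and lay it down gently, dial up, in the middle of the round blue cushion, let go, and leave everything else on the bench as it is.

Things in the scene. Friction and masses are not known exactly. Their poses are not given: they have to be found in the camera images.
- fixture: Green bench clamp, fixed (place and yaw vary). Origin: on the bench under the knob's vertical axis; z up; its -x axis points from the knob to the watch. Base plate 165 x 84 mm, 10 mm thick, from x = -94.5 to +70.5 mm; housing block 80 x 62 mm (x -17 to +63 mm), top at 46 mm above the bench.
- nest (a point): Centre of the top of the steel pedestal that carries the watch, 35 mm above the bench, 48 mm from the knob's axis along the fixture's -x. Pedestal 34 mm across. Two upright steel lugs, 4 mm thick, 16 mm wide along y, tops at 39 mm, stand at the watch's +x and -x ends (fixture axes); its +y and -y sides are open to the fingers down to the base plate.
- knob_grip (a point): Middle of the knob's red wing, on its vertical axis, 84 mm above the bench; frame turns with the knob. Wing: 48 mm long along its own x, 12 mm thick along its own y, from 68 to 94 mm above the bench. Pinch it across its thickness from straight above, closing line along this frame's y, fingertips not below 62 mm. White line on top: the end (own -x) over the brass finger.
- clamp_tip (a point): End of the flat brass hold-down finger, 10 mm wide, 6 mm thick, underside 49.7 mm above the bench (2.7 mm above the watch); this point is 37 mm from the knob's axis. It overlaps the edge of the watch at the start and turns with the stem.
- collar (a point): Corroded collar under the knob, 46 mm above the bench. Each time the stem is worked right up to the stop on one side, then to the stop on the other, the crust gives a little and the arc grows; pushing twice at the same side gains nothing. 0.12 to 0.2 N m against the stop for 0.2 s does it. After 3 to 5 such swings the stem runs on freely past the old stop when turned counter-clockwise.
- stem (a joint): Angle of stem and brass finger about the vertical axis, rad, positive counter-clockwise from above (opening). About 0 at the start, finger over the watch; hard end stop at 1.45. Friction 0.05 N m. While seized it moves only 0.04 to 0.4 rad each way from 0 before it comes up hard against corrosion, at places not known, unequal left and right, further out as the crust gives.
- knob (a joint): Elastic twist of the knob against the stem, rad, 0 without torque, positive when the knob leads counter-clockwise: 0.25 rad per N m. The stem is damaged beyond 0.075 rad (0.30 N m) either way; 0.03 to 0.05 rad is a firm, safe push. Wing angle = stem + knob.
- watch: Round steel watch head with white dial, no strap, 42 mm in diameter, 12 mm high, 80 g, loose, rounded lower edge. Origin: centre of its underside, z up through the dial. At the start it rests on the pedestal, underside 35 mm above the bench.
- cushion: Round blue cushion of firm rubber, fixed to the bench (its place varies), 96 mm in diameter, flat top 14 mm above the bench. Origin: centre of its underside.
- loupe: Black eye loupe standing on the bench, 32 mm wide, 26 mm high; bystander. Origin: centre of underside.
- oiler: Small amber oil bottle, closed, 26 mm wide, 45 mm high; bystander. Origin: centre of underside.
- driver: Small screwdriver with yellow handle, 120 mm, lying along its own x; bystander. Origin: underside, mid-length.
- brush: Small brush with wooden handle, 150 mm, lying along its own x; bystander. Origin: underside, mid-length.
- tin_a: Round aluminium tin with steel lid, 44 mm wide, 30 mm high; bystander. Origin: centre of underside.
- tin_b: Round aluminium tin with brass lid, 44 mm wide, 30 mm high; bystander. Origin: centre of underside.
Things that resemble listed ones, but are neither listed nor needed, are in the scene too. Several things have the shape of the watch; the one meant has the colours described above.

How it is judged:
On the way, in this order (a step that is already met when the one before it is completed fails the run):
1. the seized stem is broken free and turned well open, the watch still on its pedestal (value of joint stem above 1.1 rad and horizontal distance between watch and fixture below 0.056 m and distance of watch from where it was at the start of the episode below 0.01 m), for 0.2 s.
2. the watch is lifted off the pedestal (height (world z) of watch above 0.045 m and contact force between the fingers and watch above 0.5 N), for 0.1 s.
At the end, for the whole second after the job is handed in: The watch lies flat on the cushion, dial up (tilt below 0.1 rad), its centre within 22 mm of the cushion's centre, at rest, and the clamp is left open (stem above 1.0 rad) (horizontal distance between watch and cushion below 0.022 m and height (world z) of watch between 0.011 and 0.018 m and angle between watch's own z axis and vertical below 0.1 rad and linear speed of watch below 0.02 m/s and value of joint stem above 1 rad); the robot touches nothing.
It fails at once if the stem is strained: more than 0.30 N m on the knob, a twist beyond 0.075 rad either way (value of joint knob above 0.075 rad or value of joint knob below -0.075 rad).
It fails at once if the watch is dropped: faster than 0.5 m/s while no finger touches it (linear speed of watch above 0.5 m/s and contact force between the fingers and watch below 0.01 N).
It fails at once if the watch is pressed into the cushion with more than 25 N (contact force between watch and cushion above 25 N).
It fails at once if a bystander (loupe, oil bottle, screwdriver, brush, tins) is moved by more than 20 mm (distance of any of loupe, oiler, driver, brush, tin_a, tin_b from where it was at the start of the episode above 0.02 m).
It also fails if it takes over 72 s, if anything falls off the work surface, if the arm or the gripper's body presses on something with over 40 N, if the wrist force passes 120 N, or if a joint passes its speed limit or range.

ROBOT

A 6-joint arm with a two-finger parallel gripper is mounted at the origin on the work surface. World frame = base frame: x ahead of the robot, y to its left, z up, the work surface at z = 0. Lengths are in m, angles in rad, forces in N, time in s.
With the tool pointing down it reaches from about 0.3 to 0.775 m from the base axis. Payload 14.6 kg.
Tool frame: the origin (TCP) lies midway between the tips of the shut fingers; the grasp point (between the pads) lies 19 mm behind it; z points along the fingers, y is the line along which they close (so a half turn about z gives the same grasp; the last joint's range is limited). The gripper opens to 94 mm and grips with 3 to 60 N. Pads are 16 mm wide; open, the fingers measure 119 mm over their backs; the gripper's body (75 mm by 177 mm) begins 78 mm behind the grasp point.
Start: joints at [-0.067, 0.3, 1.521, -0, 1.321, -0.067], TCP at [0.55, -0, 0.169] pointing down, gripper open.
Joint ranges: [-3.03, 3.03], [-0.79, 2.21], [0.23, 2.52], [-1.04, 4.18], [0, 3.07], [-2.55, 2.55]. Speed limits (rad/s): [2.22, 2.22, 2.57, 3.14, 3.14, 3.14].

INTERFACE

Orientations are given as [roll, pitch, yaw] about the fixed x, y, z axes, in that order (R = Rz(yaw) Ry(pitch) Rx(roll)).
In Python, from station import telemetry, optics, ctrl gives the robot as it stands.
- The arm moves only by the tool carry_out, never from a script. Its argument "plan" is a list that holds one entry, the list of rows, each a list of 7 numbers: the shift along the tool's x, y, z in mm, then the turn, a rotation vector about the tool's x, y, z in rad, then the finger opening in mm, from 0 to 94. A call has 1 to 20 rows; each row shifts and turns the commanded pose from where the row before left it, along the tool's axes as they then stand; what a row does not reach is not made up. A row lasts 1/12 s, in which the tool goes at most 41.7 mm and 7.16 degrees, less where a joint would pass 70% of its speed; a pose out of reach is approached as far as the arm can. A call with a gripper value outside its range is refused whole. The fingers move at their own pace and stop on an object; "squeeze" is the grip in N (left out, the last holds). Time passes only in rows, so rows that do not move let the fingers close. It gives the time, the measured TCP pose, the force, the opening and the grip force at its end, in the units of the state.
- telemetry.get_obs(): the state, without advancing time (a new reading comes with each control period).
- optics.camera(name): name is "scene" or "side" or "wrist"; returns a dict with "pixels" (400x640x3 uint8, red, green, blue), "intrinsics" (3x3 intrinsics, pixels), "dist_coeffs" ([k1, k2, p1, p2, k3] as OpenCV has them; the pictures are not rectified), "origin" and "rotation" of the camera in the world. Camera axes: x right, y down, z forward; pixel columns grow to the right and rows downward; lengths in m; the calibration is good to about 2 mm. A picture is of the moment at which its call begins. There is no depth.
- ctrl.hand_in(): hands the job in; it is judged then, once.
The state is a dict: "time_s": time; "qpos": joint angles; "joint_vel": joint speeds; "tau": joint torques, N m; "ee_pos": TCP position; "eef_rot": TCP orientation; "force": force on the tool from outside, world axes, zero at the start; "moment": the same for the moment, N m; "grip_width": finger opening in m; "grip_force": force on a finger pad.
Only numpy, scipy, OpenCV 4.12 (cv2) and the standard library are available. Lean on these libraries where they do the work, as an engineer would, in place of code of your own. Each camera call takes 0.05 s, during which the arm holds its last target. There are 200 camera calls.

## Working session

There is one attempt and no reset: what is moved stays moved. The work goes in short steps, Python scripts to look and compute and a tool call to move; the robot and the scene stay as the last step left them, time stands still between calls to the robot, and variables do not carry over. Pictures are saved under pics/ and viewed, at most 10 in all, crops included, and the job is handed in when it is done.

Besides the shell and the picture viewer there is one more tool, called after "Call:" as name(argument=value, ...), one argument or row to a line, values as JSON. carry_out: Moves the arm, as the interface text tells. Its arguments: {"type":"object","properties":{"plan":{"type":"array","items":{"type":"array","items":{"type":"array","items":{"type":"number"}}}},"squeeze":{"type":"number"}},"required":["plan"]}

```bash
mkdir -p pics; ls
cat > h.py <<'E'
import numpy as np,cv2
from station import telemetry,optics,ctrl
def snap(n,f):
    c=optics.camera(n); cv2.imwrite(f'pics/{f}.png',c['pixels'][:,:,::-1])
    np.savez(f'pics/{f}.npz',**{k:np.array(v) for k,v in c.items()}); return c
def load(f): return np.load(f'pics/{f}.npz')
def ray(c,uv,z):
    p=cv2.undistortPoints(np.array([[uv]],float),c['intrinsics'],c['dist_coeffs'])[0,0]
    d=c['rotation']@np.array([p[0],p[1],1]); o=c['origin']
    return o+d*(z-o[2])/d[2]
def proj(c,P):
    R=c['rotation'].T
    return cv2.projectPoints(np.array(P,float).reshape(-1,3),cv2.Rodrigues(R)[0],-R@c['origin'],c['intrinsics'],c['dist_coeffs'])[0][:,0]
E
python3 - <<'E'
from h import *
for n in('scene','side','wrist'):
    c=snap(n,n+'0'); print(n,c['origin'],c['rotation'].round(2).tolist())
print(telemetry.get_obs())
a=cv2.imread('pics/scene0.png');b=cv2.imread('pics/side0.png');w=cv2.imread('pics/wrist0.png')
E
```

```text
pics
scene [ 1.30666021 -0.15719029  1.26580668] [-2.57, -0.0, 1.36]
side [ 0.52704126 -0.82580841  0.69771574] [-2.22, 0.0, -0.04]
wrist [0.55017607 0.06840568 0.38475553] [2.9, -0.0, 0.0]
{'time_s': 0.15, 'qpos': array([-6.66132604e-02,  3.00304812e-01,  1.52140951e+00, -1.05481337e-05,
        1.32068135e+00, -6.65948220e-02]), 'joint_vel': array([-0.00076953, -0.00182694, -0.00170685,  0.00240971,  0.00074204,
       -0.00114273]), 'tau': array([-2.50185103e-04, -5.31960297e+01, -3.52822959e+01,  7.07691838e-02,
        2.35654798e-02, -3.66386917e-05]), 'ee_pos': array([5.4978733e-01, 8.1618428e-07, 1.6865014e-01]), 'eef_rot': array([-3.14079074e+00, -4.32420614e-05,  1.57078049e+00]), 'force': array([ 0.52275139, -0.96151393, -0.36682722]), 'moment': array([-0.03416834,  0.0166174 ,  0.00463109]), 'grip_force': 0.0, 'grip_width': 0.09401715543262644}
```

View pics/scene0.png

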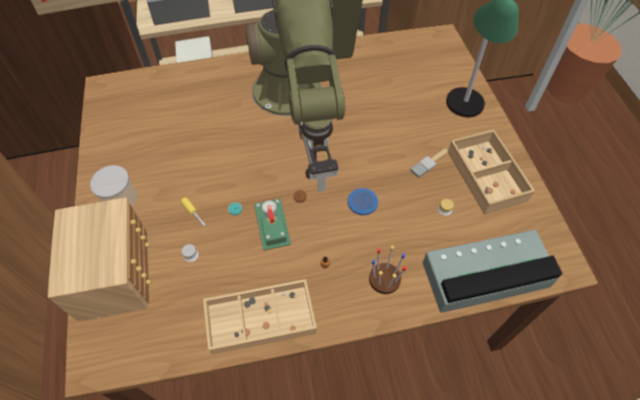

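View pics/wrist0.png

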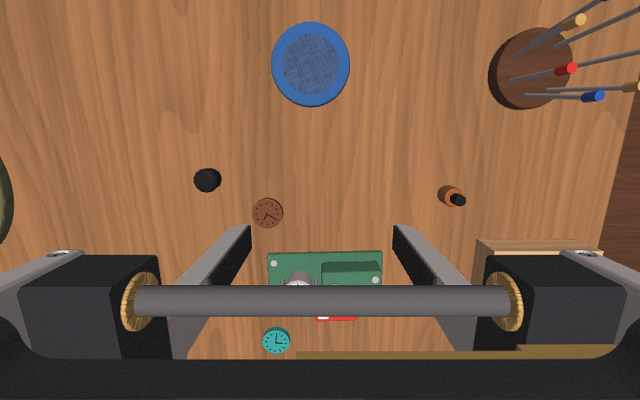

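The scene shows the clamp at about (272,222), its red knob near (270,214), the watch near (268,206) and the cushion at (363,201). The wrist view shows the cushion at (310,63). Camera rotations come as rpy, so I'll convert them and look at enlarged crops.

```bash
cat >> h.py <<'E'
from scipy.spatial.transform import Rotation as Ro
_load=load
def load(f):
    d=dict(_load(f)); d['rotation']=Ro.from_euler('xyz',d['rotation']).as_matrix(); return d
def crop(f,x0,y0,w,h,s,out):
    cv2.imwrite(f'pics/{out}.png',cv2.resize(cv2.imread(f'pics/{f}.png')[y0:y0+h,x0:x0+w],None,fx=s,fy=s,interpolation=cv2.INTER_CUBIC))
E
python3 - <<'E'
from h import *
s=load('scene0');w=load('wrist0');d=load('side0')
print(ray(s,(363,200),.014),ray(w,(310,64),.014))
k=ray(s,(270,214),.094);print(k,proj(d,[k])[0],proj(w,[k])[0])
x,y=proj(d,[k])[0].astype(int)
a=cv2.imread('pics/scene0.png')[180:260,235:315];b=cv2.imread('pics/side0.png')[max(0,y-50):y+70,max(0,x-70):x+90]
print(max(0,x-70),max(0,y-50))
a=cv2.resize(a,(400,400),interpolation=cv2.INTER_CUBIC);b=cv2.resize(b,None,fx=5,fy=5,interpolation=cv2.INTER_CUBIC)
cv2.imwrite('pics/c1.png',a);cv2.imwrite('pics/c2.png',b)
E
```

```text
[0.5334052  0.14540196 0.014     ] [0.53633255 0.14690466 0.014     ]
[ 0.57343701 -0.14440258  0.094     ] [333.78317341 230.92492652] [341.5481576  319.59473954]
263 180
```

View pics/c1.png

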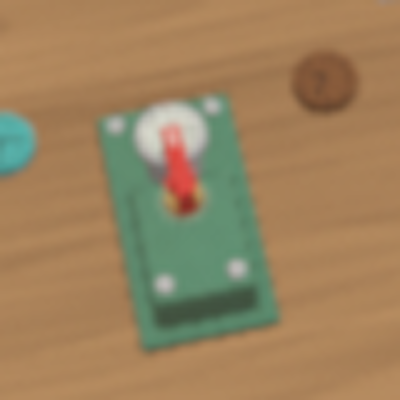

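View pics/c2.png

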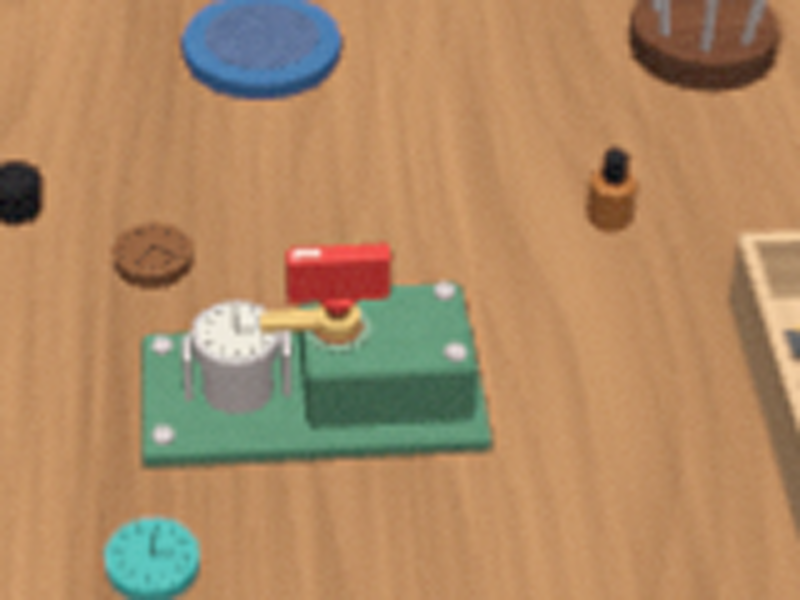

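The side crop shows the dial centre at (236,331), finger pivot at (340,325), wing top from (287,250) to (391,245), plate corners at (145,457) and (489,440). The scene crop shows plate corners at (97,118), (227,96) and (280,320), and the dial at (171,135). Next step is fitting the fixture pose to these.

Run:
```python
from h import *
from scipy.optimize import least_squares
s=load('scene0');d=load('side0');w=load('wrist0')
S=[((97,118),(-94.5,-42,10)),((227,96),(-94.5,42,10)),((281,318),(70.5,42,10)),((145,346),(70.5,-42,10)),((171,135),(-48,0,47))]
D=[((145,455),(-94.5,-42,10)),((489,437),(70.5,-42,10)),((236,331),(-48,0,47)),((145,337),(-94.5,42,10))]
def pts(L,o): return np.array([[a/5+o[0]-.4,b/5+o[1]-.4] for (a,b),_ in L]),np.array([m for _,m in L])/1000
def W(P,x): return P@Ro.from_euler('z',x[2]).as_matrix().T+[x[0],x[1],0]
us,ps=pts(S,(235,180));ud,pd=pts(D,(263,180))
def res(x,which='sd'):
    r=[]
    if 's' in which:r.append(proj(s,W(ps,x))-us)
    if 'd' in which:r.append(proj(d,W(pd,x))-ud)
    return np.concatenate(r).ravel()
for wh in('s','d','sd'):
    r=least_squares(res,[.57,-.14,0.],args=(wh,),loss='soft_l1');print(wh,r.x.round(4),r.fun.round(1))
x=r.x
# wing ends top z=.094 from side
for uv in((290,251),(391,247)): print('wing',ray(d,(uv[0]/5+262.6,uv[1]/5+179.6),.094))
for uv in((236,331),): print('dial side',ray(d,(uv[0]/5+262.6,uv[1]/5+179.6),.047))
print('dial scene',ray(s,(171/5+234.6,135/5+179.6),.047),W(np.array([[-.048,0,0]]),x))
b=(260,47);print('cushion side',ray(d,(260/5+262.6,40/5+179.6),.014))
for f,c in(('scene0',s),('wrist0',w),('side0',d)):
    im=cv2.imread(f'pics/{f}.png').astype(int); m=((im[...,0]>im[...,2]*1.6)&(im[...,0]>80)&(im[...,0]>im[...,1]*1.25)).astype(np.uint8)
    n,l,st,ce=cv2.connectedComponentsWithStats(m)
    for i in range(1,n):
        if st[i,4]>150: print(f,st[i],ce[i],ray(c,ce[i],.013))
```

```text
s [ 0.5649 -0.1421  0.0287] [-0.3  0.   0.3 -1.   0.5  0.2 -0.5  0.7 -0.1 -0.2]
d [ 0.5662 -0.1401  0.032 ] [-0.5  0.4  1.4  0.1  0.2  0.  -0.7 -1.1]
sd [ 0.5657 -0.1413  0.0298] [-0.1  0.2  0.6 -0.8  0.8  0.4 -0.2  0.9  0.2 -0.  -0.8  0.7  1.2  0.6
 -0.1  0.4 -0.9 -0.8]
wing [ 0.54363381 -0.13927704  0.094     ]
wing [ 0.58983746 -0.13847105  0.094     ]
dial side [ 0.51781077 -0.14149753  0.047     ]
dial scene [ 0.51765009 -0.14336898  0.047     ] [[ 0.51767225 -0.14277858  0.        ]]
cushion side [0.53406173 0.14089819 0.014     ]
scene0 [348 189  30  25 586] [362.44539249 201.12116041] [0.53643215 0.14290279 0.013     ]
wrist0 [ 271   22   79   85 5204] [310.08166795  63.67544197] [0.53639651 0.14747613 0.013     ]
side0 [300 179  31  20 405] [314.66419753 188.9382716 ] [0.53412745 0.1354749  0.013     ]
```

Call:
carry_out(
  plan=[
    [[-28, 3.2, 0, 0, 0, 0, 50], [-28, 3.2, 0, 0, 0, 0, 50], [-28, 3.2, 0, 0, 0, 0, 50], [-28, 3.2, 0, 0, 0, 0, 50], [-29, 3.2, 0, 0, 0, 0, 50], [0, 0, 0, 0, 0, 0.11, 50], [0, 0, 0, 0, 0, 0.11, 50], [0, 0, 0, 0, 0, 0.11, 50], [0, 0, 0, 0, 0, 0.11, 50], [0, 0, 0, 0, 0, 0.11, 50], [0, 0, 0, 0, 0, 0.11, 50], [0, 0, 0, 0, 0, 0.11, 50], [0, 0, 0, 0, 0, 0.11, 50], [0, 0, 0, 0, 0, 0.11, 50], [0, 0, 0, 0, 0, 0.11, 50], [0, 0, 0, 0, 0, 0.11, 50], [0, 0, 0, 0, 0, 0.11, 50], [0, 0, 0, 0, 0, 0.11, 50], [0, 0, 0, 0, 0, 0.11, 50], [0, 0, 0, 0, 0, 0, 50]],
  ],
  squeeze=10,
)

```text
time_s: 1.82
ee_pos: [0.5659, -0.141, 0.1688]
eef_rot: [-3.141, 0.001, 0.026]
force: [-0.1, -0.1, -0.7]
grip_width: 0.0499
grip_force: 0.0
```

Run:
```python
from h import *
o=telemetry.get_obs();print(o)
snap('wrist','wrist1')
w=load('wrist1')
im=w['pixels'].astype(int);m=((im[...,0]>120)&(im[...,0]>2.2*im[...,1])&(im[...,0]>2.2*im[...,2])).astype(np.uint8)
n,l,st,ce=cv2.connectedComponentsWithStats(m)
for i in range(1,n):
    if st[i,4]>50: print(st[i],ce[i],ray(w,ce[i],.094))
```

```text
{'time_s': 1.8167, 'qpos': array([-3.06945785e-01,  3.74653822e-01,  1.42224715e+00,  2.08496616e-05,
        1.34528459e+00,  1.23834046e+00]), 'joint_vel': array([-9.62126449e-04, -8.66272850e-04,  2.00690982e-05,  4.97626635e-04,
        5.60131243e-04, -2.10321572e-01]), 'tau': array([-3.38578815e-03, -5.78639746e+01, -3.57022762e+01,  3.84585711e-02,
       -6.51607756e-02,  2.57866055e+00]), 'ee_pos': array([ 0.56585341, -0.14095362,  0.16875927]), 'eef_rot': array([-3.14137994e+00,  5.53811063e-04,  2.55054697e-02]), 'force': array([-0.10482591, -0.10826001, -0.69795836]), 'moment': array([0.05913156, 0.09221339, 0.0782089 ]), 'grip_force': 0.0, 'grip_width': 0.04991627643284901}
[313 174  17  46 479] [321.16075157 194.75991649] [ 0.57018363 -0.13991744  0.094     ]
```

View pics/wrist1.png

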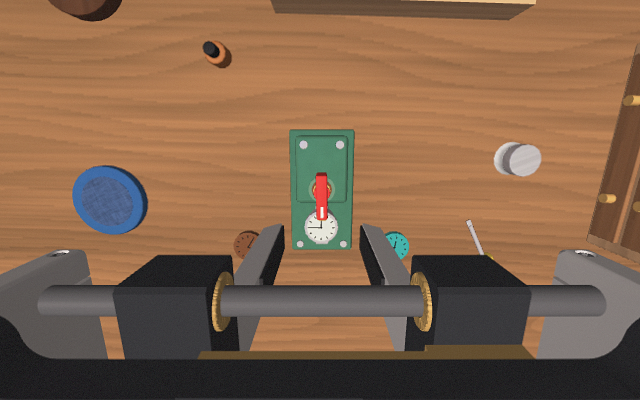

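The wrist view shows the wing at (321,172–220), aligned with the tool, the dial centre near (321,228) and the cushion at (110,200). I'll check these against the fit, then lower.

Run:
```python
from h import *
w=load('wrist1')
print('dial',ray(w,(321,227.5),.047),'wing ends',ray(w,(321,173),.094),ray(w,(321,220),.094))
print('plate',[ray(w,p,.01)[:2].round(4) for p in((290,129),(354,129),(292,249),(353,249))])
im=w['pixels'].astype(int);m=((im[...,2]>1.6*im[...,0])&(im[...,2]>80)&(im[...,2]>1.25*im[...,1])).astype(np.uint8)
n,l,st,ce=cv2.connectedComponentsWithStats(m)
for i in range(1,n):
    if st[i,4]>500: print(st[i],ce[i],ray(w,ce[i],.013))
```

```text
dial [ 0.51812983 -0.14091237  0.047     ] wing ends [ 0.59295452 -0.13917864  0.094     ] [ 0.54269313 -0.14043971  0.094     ]
plate [array([ 0.6363, -0.0984]), array([ 0.6383, -0.1798]), array([ 0.4725, -0.1011]), array([ 0.4747, -0.1869])]
[  72  166   71   68 3742] [107.59326563 199.92544094] [0.53785491 0.14611664 0.013     ]
```

Call:
carry_out(
  plan=[
    [[0, 0, 20, 0, 0, 0, 50], [0, 0, 20, 0, 0, 0, 50], [0, 0, 20, 0, 0, 0, 50], [0, 0, 20, 0, 0, 0, 50], [0, 0, 15, 0, 0, 0, 50], [0, 0, 6, 0, 0, 0, 50], [0, 0, 0, 0, 0, 0, 50], [0, 0, 0, 0, 0, 0, 50]],
  ],
)

```text
time_s: 2.53
ee_pos: [0.5663, -0.1411, 0.0686]
eef_rot: [3.141, -0.0, 0.033]
force: [0.6, -0.9, -0.3]
grip_width: 0.0504
grip_force: 0.0
```

Run:
```python
from h import *
print(telemetry.get_obs())
```

```text
{'time_s': 2.5333, 'qpos': array([-3.06916801e-01,  4.70969367e-01,  1.52938674e+00,  1.64918246e-05,
        1.14080801e+00,  1.23124980e+00]), 'joint_vel': array([-0.00247582, -0.01642283, -0.01106685, -0.00220475,  0.0009094 ,
        0.0071929 ]), 'tau': array([-1.49022380e-02, -5.81701112e+01, -3.13367951e+01,  3.44790425e-02,
       -1.53711629e-01, -5.56338136e-02]), 'ee_pos': array([ 0.56626523, -0.14106816,  0.06862709]), 'eef_rot': array([ 3.14146406e+00, -4.09062387e-04,  3.26228786e-02]), 'force': array([ 0.63795809, -0.90064281, -0.3014129 ]), 'moment': array([0.10309686, 0.11115991, 0.01434805]), 'grip_force': 0.0, 'grip_width': 0.05035611583467145}
```

Call:
carry_out(
  plan=[
    [[0, 0, 1.5, 0, 0, 0, 25], [0, 0, 0, 0, 0, 0, 18], [0, 0, 0, 0, 0, 0, 14], [0, 0, 0, 0, 0, 0, 11], [0, 0, 0, 0, 0, 0, 8], [0, 0, 0, 0, 0, 0, 8], [0, 0, 0, 0, 0, 0, 8], [0, 0, 0, 0, 0, 0, 8]],
  ],
  squeeze=8,
)

```text
time_s: 3.2
ee_pos: [0.566, -0.141, 0.0666]
eef_rot: [3.142, -0.0, 0.031]
force: [-0.5, 0.1, 0.5]
grip_width: 0.0082
grip_force: 0.0
```

```bash
cat > o.py <<'E'
from h import *
o=telemetry.get_obs()
for k in('time_s','ee_pos','eef_rot','force','moment','grip_width','grip_force'):print(k,np.round(o[k],4))
print('j6',o['qpos'][5],o['tau'][5])
E
python3 o.py
```

```text
time_s 3.2
ee_pos [ 0.566  -0.141   0.0666]
eef_rot [ 3.1416e+00 -1.0000e-04  3.0900e-02]
force [-0.4972  0.0991  0.5175]
moment [0.0301 0.0567 0.0079]
grip_width 0.0082
grip_force 0.0
j6 1.232987915058476 -0.0013728264093515463
```

```bash
python3 - <<'E'
from h import *
snap('side','side2');snap('wrist','wrist2');snap('scene','scene2')
crop('side2',280,160,110,130,4,'c3')
d=cv2.imread('pics/c3.png');e=cv2.resize(cv2.imread('pics/scene2.png')[170:270,225:325],(520,520))[:, :340]
h=np.hstack([d,np.zeros((520,10,3),np.uint8)]);e=e[:520]
cv2.imwrite('pics/c3.png',np.hstack([h,e]))
E
python3 o.py
```

```text
time_s 3.35
ee_pos [ 0.566  -0.141   0.0665]
eef_rot [-3.1416e+00  1.0000e-04  3.0800e-02]
force [ 0.0742  0.2659 -0.5399]
moment [0.0539 0.1097 0.0143]
grip_width 0.0082
grip_force 0.0
j6 1.2330489157712685 -0.0005974747182335705
```

View pics/c3.png

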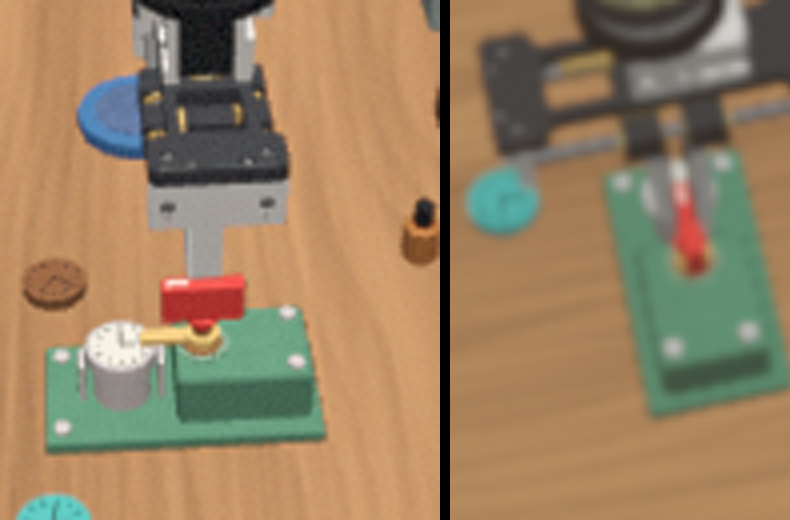

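Run:
```python
from h import *
for f in('side2','scene2','wrist2'):
    c=load(f);print(f,proj(c,[[.566,-.141,.0665],[.566,-.141,.094],[.566,-.141,.163]]).round(1).tolist(),c['origin'])
a=cv2.resize(cv2.imread('pics/scene2.png')[185:235,240:300],(480,400),interpolation=cv2.INTER_CUBIC)
b=cv2.resize(cv2.imread('pics/wrist2.png')[130:330,240:400],(320,400),interpolation=cv2.INTER_CUBIC)
cv2.imwrite('pics/c4.png',np.hstack([a,b]))
```

```text
side2 [[330.4, 238.9], [330.4, 230.0], [330.6, 206.1]] [ 0.52704126 -0.82580841  0.69771574]
scene2 [[271.6, 216.6], [270.8, 211.6], [268.6, 198.3]] [ 1.30666021 -0.15719029  1.26580668]
wrist2 [[322.1, 220.5], [322.2, 232.4], [322.3, 283.4]] [ 0.63435151 -0.13866337  0.2827562 ]
```

View pics/c4.png

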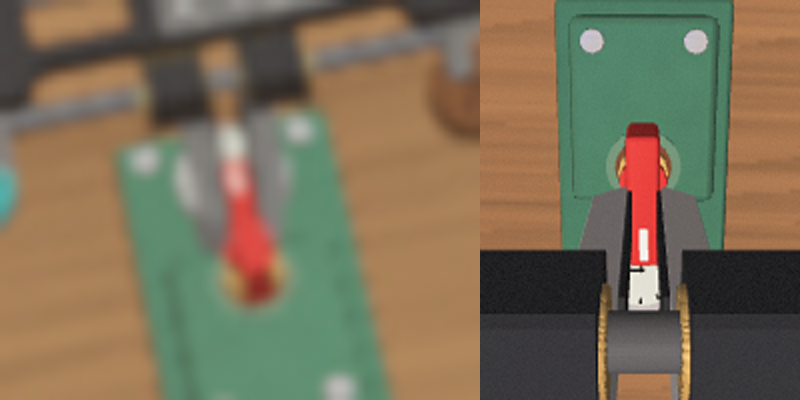

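Run:
```python
from h import *
c=load('wrist0');print(c['intrinsics'][0,0])
for dz in(0,.019,.03,.04,.06):
  print(dz,proj(c,[[.55+sx*.047,sy*.008,.1687+dz] for sx in(-1,1) for sy in(-1,1)]).round(1).tolist())
c=load('wrist1')
for dz in(0,.019,.03,.04,.06):
  print(dz,proj(c,[[.5659+sy*.008,-.141+sx*.025,.1688+dz] for sx in(-1,1) for sy in(-1,1)]).round(1).tolist())
a=cv2.imread('pics/wrist0.png')[215:285,170:330];b=cv2.imread('pics/wrist1.png')[215:285,220:380]
cv2.imwrite('pics/c5.png',cv2.resize(np.vstack([a,b]),None,fx=4,fy=4,interpolation=cv2.INTER_CUBIC))
```

```text
286.0471808619992
0 [[262.4, 230.1], [261.4, 210.7], [380.3, 230.1], [381.3, 210.7]]
0.019 [[257.2, 238.7], [256.0, 217.8], [385.5, 238.8], [386.6, 217.8]]
0.03 [[253.7, 244.5], [252.4, 222.6], [388.9, 244.5], [390.2, 222.6]]
0.04 [[250.2, 250.3], [248.8, 227.3], [392.4, 250.3], [393.8, 227.3]]
0.06 [[242.1, 263.9], [240.3, 238.6], [400.5, 263.9], [402.3, 238.6]]
0 [[353.2, 230.8], [354.3, 211.5], [290.5, 229.3], [290.5, 209.9]]
0.019 [[356.0, 239.6], [357.2, 218.7], [287.8, 237.9], [287.7, 217.0]]
0.03 [[357.8, 245.4], [359.1, 223.5], [285.9, 243.6], [285.8, 221.7]]
0.04 [[359.6, 251.2], [361.1, 228.3], [284.1, 249.4], [284.0, 226.4]]
0.06 [[364.0, 264.9], [365.6, 239.6], [279.8, 262.9], [279.5, 237.5]]
```

View pics/c5.png

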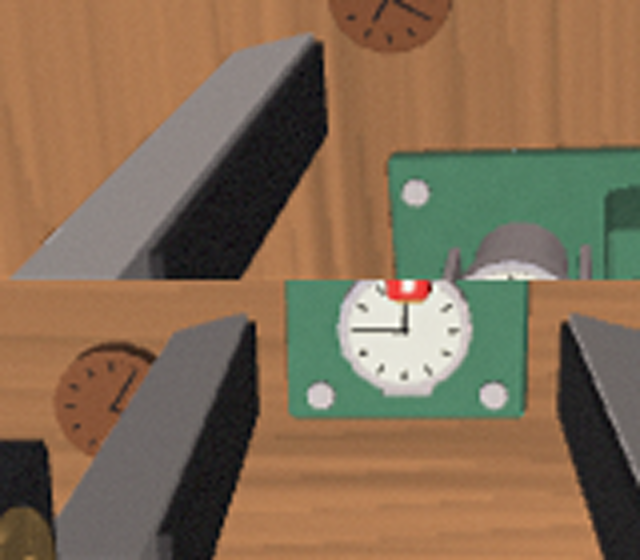

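The fingertips show at (250,224) to (251,248) in the first wrist picture. That puts the real tips about 37 mm above the reported TCP, which explains why the fingers shut over the wing without touching it. I'll open and go lower, checking forces and images.

Call:
carry_out(
  plan=[
    [[0, 0, 0, 0, 0, 0, 40], [0, 0, 0, 0, 0, 0, 40], [0, 0, 0, 0, 0, 0, 40], [0, 0, 4, 0, 0, 0, 40], [0, 0, 4, 0, 0, 0, 40], [0, 0, 4, 0, 0, 0, 40], [0, 0, 4, 0, 0, 0, 40], [0, 0, 0, 0, 0, 0, 40], [0, 0, 0, 0, 0, 0, 40]],
  ],
)

```text
time_s: 4.1
ee_pos: [0.5658, -0.141, 0.0502]
eef_rot: [-3.141, 0.001, 0.031]
force: [-0.8, 0.2, 0.3]
grip_width: 0.0397
grip_force: 0.0
```

```bash
python3 o.py
```

```text
time_s 4.1
ee_pos [ 0.5658 -0.141   0.0502]
eef_rot [-3.1414e+00  6.0000e-04  3.0800e-02]
force [-0.8009  0.1981  0.3263]
moment [ 0.0774  0.116  -0.0382]
grip_width 0.0397
grip_force 0.0
j6 1.2330538768555732 -0.00017105836832342902
```

Call:
carry_out(
  plan=[
    [[0, 0, 2, 0, 0, 0, 40], [0, 0, 2, 0, 0, 0, 40], [0, 0, 2, 0, 0, 0, 40], [0, 0, 2, 0, 0, 0, 40], [0, 0, 0, 0, 0, 0, 40], [0, 0, 0, 0, 0, 0, 40]],
  ],
)

```text
time_s: 4.6
ee_pos: [0.5659, -0.141, 0.0424]
eef_rot: [-3.142, 0.0, 0.031]
force: [-0.2, -0.0, 0.3]
grip_width: 0.0402
grip_force: 0.0
```

```bash
python3 o.py
python3 - <<'E'
from h import *
snap('side','side3'); crop('side3',285,180,90,100,5,'c6')
E
```

```text
time_s 4.6
ee_pos [ 0.5659 -0.141   0.0424]
eef_rot [-3.1415e+00  2.0000e-04  3.0800e-02]
force [-0.1858 -0.01    0.2603]
moment [ 0.0247  0.1104 -0.0289]
grip_width 0.0402
grip_force 0.0
j6 1.2330528186624672 -0.00010630526730892598
```

View pics/c6.png

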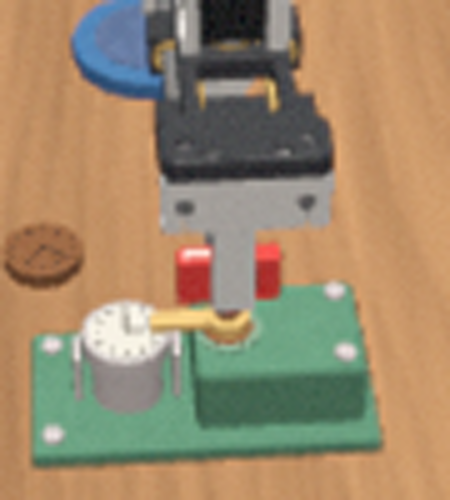

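The near finger now straddles the wing, tip at crop (233,310), which gives about z = 0.079. That confirms the 37 mm offset. I'll lower 12 mm and close.

Call:
carry_out(
  plan=[
    [[0, 0, 4, 0, 0, 0, 40], [0, 0, 4, 0, 0, 0, 40], [0, 0, 4, 0, 0, 0, 40], [0, 0, 0, 0, 0, 0, 25], [0, 0, 0, 0, 0, 0, 18], [0, 0, 0, 0, 0, 0, 14], [0, 0, 0, 0, 0, 0, 10], [0, 0, 0, 0, 0, 0, 6], [0, 0, 0, 0, 0, 0, 6], [0, 0, 0, 0, 0, 0, 6], [0, 0, 0, 0, 0, 0, 6]],
  ],
  squeeze=8,
)

```text
time_s: 5.57
ee_pos: [0.566, -0.1409, 0.0307]
eef_rot: [-3.141, -0.0, 0.031]
force: [-0.2, 3.6, 1.7]
grip_width: 0.0181
grip_force: 8.0
```

```bash
python3 o.py
```

```text
time_s 5.5667
ee_pos [ 0.566  -0.1409  0.0307]
eef_rot [-3.1414e+00 -1.0000e-04  3.0800e-02]
force [-0.1564  3.5972  1.6823]
moment [5.742e-01 1.270e-02 4.000e-04]
grip_width 0.0181
grip_force 8.0003
j6 1.2330655587865418 0.000347379982486018
```

Width 18 mm instead of 12 suggests the tips are on the round hub under the wing, so they're slightly too low. I'll open, raise, shift about 1 mm towards +y and grip again.

Call:
carry_out(
  plan=[
    [[0, 0, 0, 0, 0, 0, 30], [0, 0, 0, 0, 0, 0, 30], [0, -0.7, -4, 0, 0, 0, 30], [0, 0, -3, 0, 0, 0, 30], [0, 0, 0, 0, 0, 0, 20], [0, 0, 0, 0, 0, 0, 16], [0, 0, 0, 0, 0, 0, 12], [0, 0, 0, 0, 0, 0, 8], [0, 0, 0, 0, 0, 0, 5], [0, 0, 0, 0, 0, 0, 5], [0, 0, 0, 0, 0, 0, 5]],
  ],
  squeeze=8,
)

```text
time_s: 6.48
ee_pos: [0.566, -0.1405, 0.0375]
eef_rot: [3.141, 0.0, 0.031]
force: [-0.1, -3.3, 0.8]
grip_width: 0.0116
grip_force: 8.0
```

```bash
python3 o.py
```

```text
time_s 6.4833
ee_pos [ 0.566  -0.1405  0.0375]
eef_rot [3.1413 0.     0.0308]
force [-0.144  -3.2556  0.7976]
moment [-0.4784  0.1475  0.0571]
grip_width 0.0116
grip_force 7.9963
j6 1.2341652809368364 0.024979632580652833
```

Call:
carry_out(
  plan=[
    [[0, 0.3, 0, 0, 0, 0, 5], [0, 0, 0, 0, 0, -0.02, 5], [0, 0, 0, 0, 0, -0.02, 5], [0, 0, 0, 0, 0, 0, 5], [0, 0, 0, 0, 0, 0, 5]],
  ],
)

```text
time_s: 6.9
ee_pos: [0.566, -0.1406, 0.0375]
eef_rot: [-3.142, 0.0, 0.071]
force: [-0.7, -1.6, 0.6]
grip_width: 0.0117
grip_force: 8.0
```

```bash
python3 o.py
```

```text
time_s 6.9
ee_pos [ 0.566  -0.1406  0.0375]
eef_rot [-3.1416  0.      0.0709]
force [-0.6762 -1.6128  0.5538]
moment [-0.2449  0.1787 -0.0594]
grip_width 0.0117
grip_force 8.0073
j6 1.1935594463161086 -0.2539711631834507
```

Call:
carry_out(
  plan=[
    [[0, 0.1, 0, 0, 0, -0.015, 5], [0, 0, 0, 0, 0, -0.015, 5], [0, 0, 0, 0, 0, 0, 5], [0, 0, 0, 0, 0, 0, 5]],
  ],
)

```text
time_s: 7.23
ee_pos: [0.566, -0.1406, 0.0375]
eef_rot: [-3.141, 0.0, 0.101]
force: [-0.3, -1.1, 1.1]
grip_width: 0.0121
grip_force: 8.0
```

```bash
python3 o.py
```

```text
time_s 7.2333
ee_pos [ 0.566  -0.1406  0.0375]
eef_rot [-3.1415e+00  1.0000e-04  1.0100e-01]
force [-0.317  -1.1016  1.1089]
moment [-0.0809  0.1962 -0.1048]
grip_width 0.0121
grip_force 8.0067
j6 1.1634171804416666 -0.20992726553231478
```

Call:
carry_out(
  plan=[
    [[0, 0.1, 0, 0, 0, 0, 5], [0, 0, 0, 0, 0, -0.01, 5], [0, 0, 0, 0, 0, -0.01, 5], [0, 0, 0, 0, 0, 0, 5], [0, 0, 0, 0, 0, 0, 5]],
  ],
  squeeze=10,
)

```text
time_s: 7.65
ee_pos: [0.566, -0.1407, 0.0375]
eef_rot: [-3.141, 0.0, 0.121]
force: [-1.6, 0.3, 1.0]
grip_width: 0.0117
grip_force: 10.0
```

```bash
python3 o.py
```

```text
time_s 7.65
ee_pos [ 0.566  -0.1407  0.0375]
eef_rot [-3.1415e+00  1.0000e-04  1.2080e-01]
force [-1.6262  0.3439  1.0488]
moment [ 0.1562  0.2483 -0.1243]
grip_width 0.0117
grip_force 10.008
j6 1.1433750270145728 -0.1725599030032754
```

Call:
carry_out(
  plan=[
    [[0, 0, 0, 0, 0, -0.01, 5], [0, 0, 0, 0, 0, -0.01, 5], [0, 0, 0, 0, 0, 0, 5], [0, 0, 0, 0, 0, 0, 5]],
  ],
)

```text
time_s: 7.98
ee_pos: [0.566, -0.1408, 0.0375]
eef_rot: [-3.141, 0.0, 0.141]
force: [-0.3, 1.1, 1.0]
grip_width: 0.0118
grip_force: 10.0
```

```bash
python3 o.py
```

```text
time_s 7.9833
ee_pos [ 0.566  -0.1408  0.0375]
eef_rot [-3.1415e+00  1.0000e-04  1.4090e-01]
force [-0.3115  1.1497  0.9696]
moment [ 0.2188  0.2062 -0.1235]
grip_width 0.0118
grip_force 10.0078
j6 1.123298967915533 -0.1713917450979352
```

```bash
cat > m.py <<'E'
from h import *
import sys
M=[];F=[]
for i in range(int(sys.argv[1]) if len(sys.argv)>1 else 4):
    o=telemetry.get_obs();M.append(o['moment'][2]);F.append(o['force']);optics.camera('wrist')
print('Mz',np.round(M,3),'mean',np.mean(M).round(3),'F',np.mean(F,0).round(2),'yaw',o['eef_rot'][2].round(4),'w',round(o['grip_width']*1e3,2),'t',o['time_s'],'z',o['ee_pos'].round(4))
E
python3 m.py
```

```text
Mz [-0.123 -0.085 -0.042 -0.124] mean -0.094 F [-0.35  1.27  1.18] yaw 0.1407 w 12.16 t 8.1333 z [ 0.566  -0.1408  0.0375]
```

Call:
carry_out(
  plan=[
    [[0, -0.1, 0, 0, 0, -0.015, 5], [0, 0, 0, 0, 0, -0.015, 5], [0, 0, 0, 0, 0, 0, 5]],
  ],
)

```text
time_s: 8.43
ee_pos: [0.566, -0.1407, 0.0375]
eef_rot: [3.142, 0.0, 0.172]
force: [-0.8, 0.7, 0.7]
grip_width: 0.0119
grip_force: 10.0
```

```bash
python3 m.py 5
```

```text
Mz [-0.093 -0.113 -0.136 -0.122 -0.128] mean -0.118 F [-0.68  0.33  0.78] yaw 0.1706 w 11.9 t 8.6333 z [ 0.566  -0.1407  0.0375]
```

```bash
cat > a.py <<'E'
from h import *
def ang(c):
    im=c['pixels'].astype(float)
    red=np.clip((im[...,0]-1.5*np.maximum(im[...,1],im[...,2]))/100,0,1)
    R=[]
    for v in range(185,260):
        r=red[v,300:345]
        if r.sum()>6: R.append((v,(r*np.arange(300,345)).sum()/r.sum(),r.sum()))
    return np.array(R)
if __name__=='__main__':
    for f in('wrist2',None):
        if f is None: snap('wrist','wr_now');f='wr_now'
        R=ang(load(f));print(f,len(R),R[::4].round(1).tolist())
E
python3 a.py; python3 m.py 1
```

```text
wrist2 68 [[192.0, 320.7, 7.6], [196.0, 320.4, 10.5], [200.0, 321.0, 17.0], [204.0, 320.9, 17.7], [208.0, 320.8, 17.8], [212.0, 321.0, 17.6], [216.0, 321.0, 21.3], [220.0, 321.3, 23.5], [224.0, 321.6, 17.1], [228.0, 321.7, 12.4], [232.0, 321.7, 12.3], [236.0, 321.7, 12.4], [240.0, 321.7, 12.4], [244.0, 321.9, 8.7], [248.0, 322.1, 7.6], [252.0, 322.0, 7.9], [256.0, 321.5, 9.1]]
wr_now 59 [[201.0, 321.3, 9.7], [205.0, 321.3, 12.6], [209.0, 321.6, 16.2], [213.0, 321.6, 20.2], [217.0, 321.6, 20.9], [221.0, 321.5, 20.9], [225.0, 321.6, 20.2], [229.0, 321.6, 20.2], [233.0, 321.5, 20.1], [237.0, 321.5, 20.0], [241.0, 321.5, 20.0], [245.0, 321.4, 19.9], [249.0, 321.4, 19.6], [253.0, 321.4, 19.5], [257.0, 321.4, 19.4]]
Mz [-0.111] mean -0.111 F [-1.09  0.92  0.82] yaw 0.1707 w 11.68 t 8.7333 z [ 0.566  -0.1407  0.0375]
```

Call:
carry_out(
  plan=[
    [[0, 0, 0, 0, 0, -0.015, 5], [0, 0, 0, 0, 0, -0.015, 5], [0, 0, 0, 0, 0, 0, 5]],
  ],
)

```text
time_s: 9.03
ee_pos: [0.566, -0.1407, 0.0375]
eef_rot: [3.142, -0.0, 0.202]
force: [-0.8, -0.7, 1.0]
grip_width: 0.0118
grip_force: 10.1
```

```bash
python3 m.py 4; python3 a.py|tail -1|cut -c1-400
```

```text
Mz [-0.187 -0.196 -0.21  -0.216] mean -0.202 F [-0.41  0.09  0.98] yaw 0.2007 w 12.04 t 9.1833 z [ 0.566  -0.1407  0.0375]
wr_now 59 [[201.0, 321.5, 10.0], [205.0, 321.7, 13.1], [209.0, 321.8, 16.1], [213.0, 321.7, 20.4], [217.0, 321.7, 21.2], [221.0, 321.7, 20.7], [225.0, 321.6, 20.4], [229.0, 321.6, 20.2], [233.0, 321.6, 20.2], [237.0, 321.5, 20.1], [241.0, 321.6, 20.1], [245.0, 321.5, 19.9], [249.0, 321.3, 19.7], [253.0, 321.4, 19.5], [257.0, 321.4, 19.4]]
```

Left stop reached, with moment −0.20 held for over 0.2 s at yaw 0.20. Next I go clockwise.

Call:
carry_out(
  plan=[
    [[0, 0, 0, 0, 0, 0.03, 5], [0, 0, 0, 0, 0, 0.04, 5], [0, 0, 0, 0, 0, 0.04, 5], [0, 0, 0, 0, 0, 0.04, 5], [0, 0, 0, 0, 0, 0.03, 5], [0, 0, 0, 0, 0, 0.03, 5], [0, 0, 0, 0, 0, 0.02, 5], [0, 0, 0, 0, 0, 0, 5]],
  ],
)

```text
time_s: 9.95
ee_pos: [0.566, -0.1407, 0.0375]
eef_rot: [3.142, -0.0, -0.03]
force: [-1.2, -0.4, -0.1]
grip_width: 0.0121
grip_force: 10.0
```

```bash
python3 m.py 4
```

```text
Mz [0.106 0.107 0.026 0.03 ] mean 0.067 F [-0.58  0.35  0.64] yaw -0.0283 w 11.74 t 10.1 z [ 0.566  -0.1407  0.0375]
```

Call:
carry_out(
  plan=[
    [[0, 0, 0, 0, 0, 0.015, 5], [0, 0, 0, 0, 0, 0.015, 5], [0, 0, 0, 0, 0, 0, 5]],
  ],
)

```text
time_s: 10.4
ee_pos: [0.566, -0.1407, 0.0375]
eef_rot: [-3.142, 0.0, -0.061]
force: [-1.1, 1.1, 0.7]
grip_width: 0.0122
grip_force: 10.0
```

```bash
python3 m.py 4
```

```text
Mz [0.067 0.132 0.074 0.057] mean 0.083 F [-0.93  0.79  0.51] yaw -0.059 w 11.43 t 10.55 z [ 0.566  -0.1407  0.0375]
```

Call:
carry_out(
  plan=[
    [[0, 0, 0, 0, 0, 0.015, 5], [0, 0, 0, 0, 0, 0.015, 5], [0, 0, 0, 0, 0, 0, 5]],
  ],
)

```text
time_s: 10.85
ee_pos: [0.566, -0.1407, 0.0375]
eef_rot: [-3.142, 0.0, -0.091]
force: [-1.3, -0.2, 0.8]
grip_width: 0.0119
grip_force: 10.0
```

```bash
python3 m.py 4
```

```text
Mz [0.042 0.037 0.013 0.046] mean 0.034 F [-0.52  0.35  1.  ] yaw -0.0892 w 11.97 t 11.0 z [ 0.566  -0.1407  0.0375]
```

Call:
carry_out(
  plan=[
    [[0, 0, 0, 0, 0, 0.015, 5], [0, 0, 0, 0, 0, 0.02, 5], [0, 0, 0, 0, 0, 0, 5]],
  ],
)

```text
time_s: 11.3
ee_pos: [0.566, -0.1407, 0.0375]
eef_rot: [3.142, -0.0, -0.126]
force: [-0.8, 0.0, 0.6]
grip_width: 0.0121
grip_force: 10.0
```

```bash
python3 m.py 4
```

```text
Mz [0.134 0.108 0.069 0.072] mean 0.096 F [-0.05  0.79  0.39] yaw -0.1241 w 11.58 t 11.45 z [ 0.566  -0.1407  0.0375]
```

Call:
carry_out(
  plan=[
    [[0, 0, 0, 0, 0, 0.0125, 5], [0, 0, 0, 0, 0, 0.0125, 5], [0, 0, 0, 0, 0, 0, 5]],
  ],
)

```text
time_s: 11.75
ee_pos: [0.566, -0.1407, 0.0375]
eef_rot: [3.142, 0.0, -0.15]
force: [-0.2, 1.0, 0.9]
grip_width: 0.0123
grip_force: 10.1
```

```bash
python3 m.py 4
```

```text
Mz [0.192 0.135 0.172 0.182] mean 0.17 F [-0.23  0.96  0.25] yaw -0.1491 w 11.99 t 11.9 z [ 0.566  -0.1407  0.0375]
```

Right stop reached (+0.17 held). I swing back to the left.

Call:
carry_out(
  plan=[
    [[0, 0, 0, 0, 0, -0.03, 5], [0, 0, 0, 0, 0, -0.05, 5], [0, 0, 0, 0, 0, -0.06, 5], [0, 0, 0, 0, 0, -0.06, 5], [0, 0, 0, 0, 0, -0.06, 5], [0, 0, 0, 0, 0, -0.05, 5], [0, 0, 0, 0, 0, -0.03, 5], [0, 0, 0, 0, 0, -0.01, 5], [0, 0, 0, 0, 0, 0, 5]],
  ],
)

```text
time_s: 12.7
ee_pos: [0.566, -0.1408, 0.0376]
eef_rot: [-3.142, 0.0, 0.2]
force: [-0.8, 0.8, 0.9]
grip_width: 0.012
grip_force: 10.0
```

```bash
python3 m.py 4
```

```text
Mz [-0.153 -0.074 -0.158 -0.152] mean -0.134 F [-0.47  0.29  0.76] yaw 0.1998 w 11.93 t 12.85 z [ 0.566  -0.1407  0.0376]
```

Call:
carry_out(
  plan=[
    [[0, 0, 0, 0, 0, -0.015, 5], [0, 0, 0, 0, 0, 0, 5], [0, 0, 0, 0, 0, 0, 5]],
  ],
)

```text
time_s: 13.15
ee_pos: [0.566, -0.1407, 0.0376]
eef_rot: [3.142, -0.0, 0.216]
force: [-1.5, -0.4, 0.4]
grip_width: 0.0117
grip_force: 10.1
```

```bash
python3 m.py 4
```

```text
Mz [-0.154 -0.199 -0.157 -0.203] mean -0.178 F [-0.64 -0.27  0.49] yaw 0.2156 w 11.76 t 13.3 z [ 0.566  -0.1407  0.0376]
```

Call:
carry_out(
  plan=[
    [[0, 0, 0, 0, 0, 0.03, 5], [0, 0, 0, 0, 0, 0.06, 5], [0, 0, 0, 0, 0, 0.07, 5], [0, 0, 0, 0, 0, 0.06, 5], [0, 0, 0, 0, 0, 0.06, 5], [0, 0, 0, 0, 0, 0.05, 5], [0, 0, 0, 0, 0, 0.03, 5], [0, 0, 0, 0, 0, 0.015, 5], [0, 0, 0, 0, 0, 0, 5]],
  ],
)

```text
time_s: 14.1
ee_pos: [0.566, -0.1407, 0.0375]
eef_rot: [3.142, -0.0, -0.159]
force: [-0.8, 1.0, 0.9]
grip_width: 0.0122
grip_force: 10.0
```

```bash
python3 m.py 4
```

```text
Mz [0.101 0.09  0.079 0.152] mean 0.106 F [-1.03  0.87  0.65] yaw -0.1582 w 12.11 t 14.25 z [ 0.566  -0.1407  0.0375]
```

Call:
carry_out(
  plan=[
    [[0, 0, 0, 0, 0, 0.01, 5], [0, 0, 0, 0, 0, 0.01, 5], [0, 0, 0, 0, 0, 0, 5]],
  ],
)

```text
time_s: 14.55
ee_pos: [0.566, -0.1406, 0.0375]
eef_rot: [-3.142, 0.0, -0.18]
force: [-0.6, 0.3, 0.2]
grip_width: 0.012
grip_force: 10.0
```

```bash
python3 m.py 4
```

```text
Mz [0.068 0.051 0.097 0.124] mean 0.085 F [-0.45  0.77  0.39] yaw -0.1791 w 11.66 t 14.7 z [ 0.566  -0.1407  0.0375]
```

Call:
carry_out(
  plan=[
    [[0, 0, 0, 0, 0, 0.015, 5], [0, 0, 0, 0, 0, 0.01, 5], [0, 0, 0, 0, 0, 0, 5]],
  ],
)

```text
time_s: 15.0
ee_pos: [0.566, -0.1406, 0.0375]
eef_rot: [-3.142, 0.0, -0.205]
force: [-1.0, 0.7, -0.0]
grip_width: 0.0115
grip_force: 10.0
```

```bash
python3 m.py 4
```

```text
Mz [0.103 0.055 0.032 0.031] mean 0.055 F [-0.84  1.26  0.35] yaw -0.2041 w 11.79 t 15.15 z [ 0.566  -0.1407  0.0375]
```

Call:
carry_out(
  plan=[
    [[0, 0, 0, 0, 0, 0.015, 5], [0, 0, 0, 0, 0, 0.015, 5], [0, 0, 0, 0, 0, 0, 5]],
  ],
)

```text
time_s: 15.45
ee_pos: [0.566, -0.1407, 0.0375]
eef_rot: [-3.142, -0.0, -0.236]
force: [0.4, 1.3, 1.5]
grip_width: 0.0123
grip_force: 10.0
```

```bash
python3 m.py 4
```

```text
Mz [0.068 0.061 0.108 0.032] mean 0.067 F [-0.32  1.11  1.03] yaw -0.2341 w 11.64 t 15.6 z [ 0.566  -0.1407  0.0375]
```

Call:
carry_out(
  plan=[
    [[0, 0, 0, 0, 0, 0.015, 5], [0, 0, 0, 0, 0, 0.02, 5], [0, 0, 0, 0, 0, 0, 5]],
  ],
)

```text
time_s: 15.9
ee_pos: [0.566, -0.1407, 0.0375]
eef_rot: [3.142, 0.0, -0.271]
force: [-0.1, 1.8, 0.8]
grip_width: 0.0116
grip_force: 10.0
```

```bash
python3 m.py 4
```

```text
Mz [0.116 0.159 0.252 0.119] mean 0.162 F [-0.48  1.68  0.62] yaw -0.269 w 12.18 t 16.05 z [ 0.566  -0.1407  0.0375]
```

Right stop again at yaw −0.27. Back to the left.

Call:
carry_out(
  plan=[
    [[0, 0, 0, 0, 0, -0.03, 5], [0, 0, 0, 0, 0, -0.06, 5], [0, 0, 0, 0, 0, -0.08, 5], [0, 0, 0, 0, 0, -0.08, 5], [0, 0, 0, 0, 0, -0.08, 5], [0, 0, 0, 0, 0, -0.07, 5], [0, 0, 0, 0, 0, -0.05, 5], [0, 0, 0, 0, 0, -0.03, 5], [0, 0, 0, 0, 0, -0.015, 5], [0, 0, 0, 0, 0, 0, 5]],
  ],
)

```text
time_s: 16.93
ee_pos: [0.5659, -0.1408, 0.0375]
eef_rot: [3.142, 0.0, 0.226]
force: [-0.5, 0.3, 0.9]
grip_width: 0.0118
grip_force: 10.0
```

```bash
python3 m.py 4
```

```text
Mz [-0.103 -0.071 -0.015 -0.07 ] mean -0.065 F [-0.6   0.91  0.45] yaw 0.2248 w 11.67 t 17.0833 z [ 0.566  -0.1408  0.0375]
```

Call:
carry_out(
  plan=[
    [[0, 0, 0, 0, 0, -0.015, 5], [0, 0, 0, 0, 0, -0.02, 5], [0, 0, 0, 0, 0, 0, 5]],
  ],
)

```text
time_s: 17.38
ee_pos: [0.566, -0.1407, 0.0376]
eef_rot: [3.142, 0.0, 0.263]
force: [-1.1, -0.2, 0.4]
grip_width: 0.0121
grip_force: 10.0
```

```bash
python3 m.py 4
```

```text
Mz [-0.088 -0.093 -0.057 -0.074] mean -0.078 F [-0.79 -0.05  0.05] yaw 0.2606 w 11.97 t 17.5333 z [ 0.566  -0.1407  0.0376]
```

Call:
carry_out(
  plan=[
    [[0, 0, 0, 0, 0, -0.015, 5], [0, 0, 0, 0, 0, -0.02, 5], [0, 0, 0, 0, 0, 0, 5]],
  ],
)

```text
time_s: 17.83
ee_pos: [0.566, -0.1407, 0.0376]
eef_rot: [3.142, 0.0, 0.298]
force: [-1.2, -0.4, 0.3]
grip_width: 0.0121
grip_force: 10.0
```

```bash
python3 m.py 4
```

```text
Mz [-0.138 -0.097 -0.063 -0.111] mean -0.102 F [-0.82 -0.17  0.46] yaw 0.2957 w 11.82 t 17.9833 z [ 0.566  -0.1407  0.0375]
```

Call:
carry_out(
  plan=[
    [[0, 0, 0, 0, 0, -0.01, 5], [0, 0, 0, 0, 0, -0.015, 5], [0, 0, 0, 0, 0, 0, 5]],
  ],
)

```text
time_s: 18.28
ee_pos: [0.566, -0.1407, 0.0375]
eef_rot: [3.142, 0.0, 0.322]
force: [-0.7, -0.2, 0.6]
grip_width: 0.0117
grip_force: 10.0
```

```bash
python3 m.py 4
```

```text
Mz [-0.136 -0.083 -0.089 -0.096] mean -0.101 F [-0.37 -0.21  0.27] yaw 0.3208 w 12.16 t 18.4333 z [ 0.566  -0.1407  0.0376]
```

Call:
carry_out(
  plan=[
    [[0, 0, 0, 0, 0, -0.015, 5], [0, 0, 0, 0, 0, -0.015, 5], [0, 0, 0, 0, 0, 0, 5]],
  ],
)

```text
time_s: 18.73
ee_pos: [0.566, -0.1407, 0.0376]
eef_rot: [3.142, 0.0, 0.352]
force: [-0.2, -0.0, 0.2]
grip_width: 0.0121
grip_force: 10.0
```

```bash
python3 m.py 4;  python3 a.py|tail -1|cut -c1-400
```

```text
Mz [-0.029 -0.025 -0.025 -0.078] mean -0.039 F [-0.53 -0.44  0.3 ] yaw 0.3507 w 12.05 t 18.8833 z [ 0.566  -0.1407  0.0376]
wr_now 59 [[201.0, 321.4, 10.8], [205.0, 321.4, 13.6], [209.0, 321.5, 16.9], [213.0, 321.6, 20.3], [217.0, 321.6, 20.9], [221.0, 321.5, 20.9], [225.0, 321.6, 20.3], [229.0, 321.6, 20.2], [233.0, 321.5, 20.1], [237.0, 321.5, 20.0], [241.0, 321.5, 20.0], [245.0, 321.5, 20.0], [249.0, 321.5, 19.5], [253.0, 321.4, 19.5], [257.0, 321.5, 19.4]]
```

Call:
carry_out(
  plan=[
    [[0, 0, 0, 0, 0, -0.02, 5], [0, 0, 0, 0, 0, -0.02, 5], [0, 0, 0, 0, 0, 0, 5]],
  ],
)

```text
time_s: 19.23
ee_pos: [0.566, -0.1407, 0.0376]
eef_rot: [-3.142, 0.0, 0.393]
force: [-0.9, -1.1, 0.2]
grip_width: 0.0121
grip_force: 10.0
```

```bash
python3 m.py 3
```

```text
Mz [-0.017 -0.069  0.017] mean -0.023 F [-0.54 -0.91  0.77] yaw 0.3909 w 12.01 t 19.3333 z [ 0.566  -0.1407  0.0375]
```

Call:
carry_out(
  plan=[
    [[0, 0, 0, 0, 0, -0.02, 5], [0, 0, 0, 0, 0, -0.02, 5], [0, 0, 0, 0, 0, 0, 5]],
  ],
)

```text
time_s: 19.63
ee_pos: [0.566, -0.1407, 0.0375]
eef_rot: [3.142, 0.0, 0.433]
force: [-1.4, -1.1, 0.4]
grip_width: 0.0116
grip_force: 10.0
```

```bash
python3 m.py 3
```

```text
Mz [-0.082 -0.007 -0.055] mean -0.048 F [-0.83 -1.35  0.54] yaw 0.4309 w 12.14 t 19.7333 z [ 0.566  -0.1407  0.0376]
```

Call:
carry_out(
  plan=[
    [[0, 0, 0, 0, 0, 0, 5]],
  ],
)

```text
time_s: 19.87
ee_pos: [0.566, -0.1407, 0.0375]
eef_rot: [3.142, 0.0, 0.431]
force: [0.0, -0.6, -0.4]
grip_width: 0.0119
grip_force: 10.0
```

Call:
carry_out(
  plan=[
    [[0, 0.2, 0, 0, 0, -0.02, 5], [0, 0, 0, 0, 0, -0.02, 5], [0, 0, 0, 0, 0, 0, 5]],
  ],
)

```text
time_s: 20.12
ee_pos: [0.566, -0.1408, 0.0375]
eef_rot: [-3.141, 0.0, 0.473]
force: [-1.1, -0.8, 0.5]
grip_width: 0.0119
grip_force: 10.0
```

```bash
python3 m.py 3
```

```text
Mz [-0.096 -0.019 -0.05 ] mean -0.055 F [-1.39 -0.    0.93] yaw 0.4709 w 11.99 t 20.2167 z [ 0.566  -0.1408  0.0375]
```

The stem runs free past 0.4 rad at friction torque only. Turning it open.

Call:
carry_out(
  plan=[
    [[0, 0, 0, 0, 0, -0.03, 5], [0, 0, 0, 0, 0, -0.05, 5], [0, 0, 0, 0, 0, -0.05, 5], [0, 0, 0, 0, 0, -0.05, 5], [0, 0, 0, 0, 0, -0.05, 5], [0, 0, 0, 0, 0, -0.05, 5], [0, 0, 0, 0, 0, -0.05, 5], [0, 0, 0, 0, 0, -0.05, 5], [0, 0, 0, 0, 0, -0.05, 5], [0, 0, 0, 0, 0, -0.05, 5], [0, 0, 0, 0, 0, -0.05, 5], [0, 0, 0, 0, 0, -0.05, 5], [0, 0, 0, 0, 0, -0.05, 5], [0, 0, 0, 0, 0, -0.05, 5], [0, 0, 0, 0, 0, -0.05, 5], [0, 0, 0, 0, 0, -0.05, 5], [0, 0, 0, 0, 0, -0.05, 5], [0, 0, 0, 0, 0, -0.03, 5], [0, 0, 0, 0, 0, 0, 5], [0, 0, 0, 0, 0, 0, 5]],
  ],
)

```text
time_s: 21.93
ee_pos: [0.5661, -0.1409, 0.0376]
eef_rot: [3.141, 0.0, 1.33]
force: [-0.5, -0.8, 0.8]
grip_width: 0.0122
grip_force: 10.0
```

```bash
python3 m.py 3
```

```text
Mz [-0.037 -0.004 -0.045] mean -0.029 F [ 0.2  -0.46  1.07] yaw 1.3297 w 12.15 t 22.0333 z [ 0.5661 -0.1409  0.0376]
```

Call:
carry_out(
  plan=[
    [[0, 0, 0, 0, 0, 0, 30], [0, 0, 0, 0, 0, 0, 30], [0, 0, 0, 0, 0, 0, 30], [0, 0, -15, 0, 0, 0, 30], [0, 0, -25, 0, 0, 0, 30], [0, 0, -25, 0, 0, 0, 30], [0, 0, -25, 0, 0, 0, 62], [0, 0, 0, 0, 0, 0.1, 62], [0, 0, 0, 0, 0, 0.12, 62], [0, 0, 0, 0, 0, 0.12, 62], [0, 0, 0, 0, 0, 0.12, 62], [0, 0, 0, 0, 0, 0.12, 62], [0, 0, 0, 0, 0, 0.12, 62], [0, 0, 0, 0, 0, 0.12, 62], [0, 0, 0, 0, 0, 0.12, 62], [0, 0, 0, 0, 0, 0.12, 62], [0, 0, 0, 0, 0, 0.12, 62], [0, 0, 0, 0, 0, 0.12, 62], [0, 0, 0, 0, 0, 0, 62], [0, 0, 0, 0, 0, 0, 62]],
  ],
)

```text
time_s: 23.75
ee_pos: [0.566, -0.1409, 0.1275]
eef_rot: [-3.142, 0.0, 0.035]
force: [0.3, 0.5, 0.6]
grip_width: 0.0617
grip_force: 0.0
```

```bash
python3 o.py
python3 - <<'E'
from h import *
snap('wrist','wrist5');snap('side','side5');snap('scene','scene5')
a=cv2.imread('pics/wrist5.png')[120:270,250:400];b=cv2.imread('pics/side5.png')[195:285,280:370]
cv2.imwrite('pics/c7.png',np.hstack([cv2.resize(a,(400,400)),cv2.resize(b,(400,400),interpolation=cv2.INTER_CUBIC)]))
w=load('wrist5');print(proj(w,[[.518,-.1422,.047],[.566,-.141,.094]]),proj(load('side5'),[[.518,-.1422,.047]]))
E
```

```text
time_s 23.75
ee_pos [ 0.566  -0.1409  0.1275]
eef_rot [-3.1416e+00  1.0000e-04  3.4500e-02]
force [0.2785 0.5249 0.605 ]
moment [0.0505 0.1034 0.0301]
grip_width 0.0617
grip_force 0.0
j6 1.2296177744086145 0.9861547127366066
[[321.74890194 240.04734677]
 [322.24542781 209.35057425]] [[309.8838426  246.00509154]]
```

View pics/c7.png

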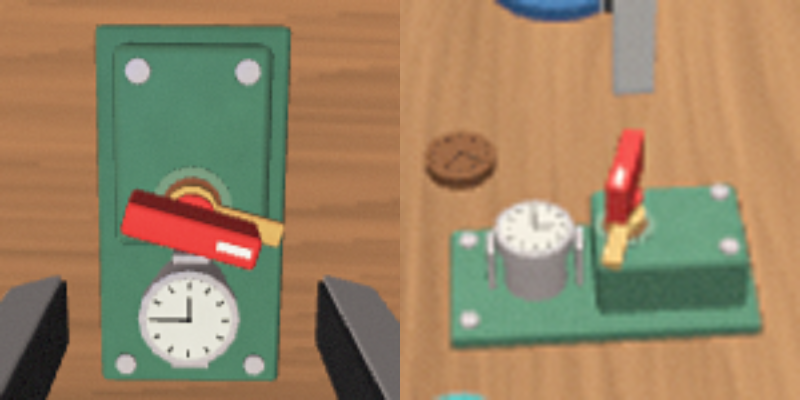

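The clamp stands open about 1.3 rad and the watch is still seated, dial at crop (189,319), within 1 mm of prediction. Moving over the watch and descending.

Call:
carry_out(
  plan=[
    [[-10, 0, 0, 0, 0, 0, 62], [-20, 0, 0, 0, 0, 0, 62], [-15, 0, 0, 0, 0, 0, 62], [-8, 0, 0, 0, 0, 0, 62], [0, 0, 15, 0, 0, 0, 62], [0, 0, 20, 0, 0, 0, 62], [0, 0, 20, 0, 0, 0, 62], [0, 0, 20, 0, 0, 0, 62], [0, 0, 15, 0, 0, 0, 62], [0, 0, 10, 0, 0, 0, 62], [0, 0, 5, 0, 0, 0, 62], [0, 0, 5, 0, 0, 0, 62], [0, 0, 0, 0, 0, 0, 62], [0, 0, 0, 0, 0, 0, 62]],
  ],
  squeeze=6,
)

```text
time_s: 25.07
ee_pos: [0.5135, -0.1426, 0.0181]
eef_rot: [3.141, -0.001, 0.031]
force: [0.4, -0.0, 0.6]
grip_width: 0.0619
grip_force: 0.0
```

```bash
python3 o.py
python3 - <<'E'
from h import *
snap('wrist','wrist6');w=load('wrist6');print(proj(w,[[.518,-.1422,.047]]))
im=w['pixels'].astype(int);m=((im.min(2)>170)).astype(np.uint8)
n,l,st,ce=cv2.connectedComponentsWithStats(m)
for i in range(1,n):
    if st[i,4]>300: print(st[i],ce[i],ray(w,ce[i],.047))
E
```

```text
time_s 25.0667
ee_pos [ 0.5135 -0.1426  0.0181]
eef_rot [ 3.1413e+00 -7.0000e-04  3.1100e-02]
force [ 0.3613 -0.0051  0.5589]
moment [0.0331 0.0763 0.0189]
grip_width 0.0619
grip_force 0.0
j6 1.200061356971007 -0.008082139247562736
[[321.7581198  226.82328733]]
[614  83  26  54 556] [624.47122302 108.50719424] [ 0.60199039 -0.329848    0.047     ]
[ 290  197   60   58 2464] [319.81168831 225.5836039 ] [ 0.51885499 -0.14083328  0.047     ]
```

Call:
carry_out(
  plan=[
    [[0, 0, 5, 0, 0, 0, 62], [0, 0, 5, 0, 0, 0, 62], [0, 0, 4.5, 0, 0, 0, 62], [0, 0, 0, 0, 0, 0, 55], [0, 0, 0, 0, 0, 0, 50], [0, 0, 0, 0, 0, 0, 46], [0, 0, 0, 0, 0, 0, 44], [0, 0, 0, 0, 0, 0, 42], [0, 0, 0, 0, 0, 0, 40], [0, 0, 0, 0, 0, 0, 36], [0, 0, 0, 0, 0, 0, 34], [0, 0, 0, 0, 0, 0, 34]],
  ],
  squeeze=8,
)

```text
time_s: 26.12
ee_pos: [0.5132, -0.1425, 0.0032]
eef_rot: [3.142, -0.0, 0.031]
force: [-0.4, 1.0, 1.1]
grip_width: 0.0412
grip_force: 8.0
```

```bash
python3 o.py
```

```text
time_s 26.1167
ee_pos [ 0.5132 -0.1425  0.0032]
eef_rot [ 3.1415e+00 -2.0000e-04  3.0900e-02]
force [-0.3625  1.0361  1.1085]
moment [0.2556 0.1702 0.0024]
grip_width 0.0412
grip_force 8.0001
j6 1.20025413455516 0.006339880346786231
```

Call:
carry_out(
  plan=[
    [[0, 0, -3, 0, 0, 0, 34], [0, 0, -8, 0, 0, 0, 34], [0, 0, -12, 0, 0, 0, 34], [0, 0, -18, 0, 0, 0, 34], [0, 0, -20, 0, 0, 0, 34], [0, 0, -18, 0, 0, 0, 34], [0, 0, -11, 0, 0, 0, 34], [0, 0, 0, 0, 0, 0, 34], [0, 0, 0, 0, 0, 0, 34]],
  ],
  squeeze=12,
)

```text
time_s: 26.87
ee_pos: [0.5131, -0.1426, 0.0933]
eef_rot: [3.141, -0.001, 0.031]
force: [0.1, 0.0, -1.3]
grip_width: 0.0413
grip_force: 12.0
```

```bash
python3 o.py
python3 - <<'E'
from h import *
snap('wrist','wrist7');w=load('wrist7')
im=w['pixels'].astype(int);m=((im.min(2)>150)).astype(np.uint8)
n,l,st,ce=cv2.connectedComponentsWithStats(m)
for i in range(1,n):
    if st[i,4]>300: print(st[i],ce[i],ray(w,ce[i],.137))
E
```

```text
time_s 26.8667
ee_pos [ 0.5131 -0.1426  0.0933]
eef_rot [ 3.1413e+00 -8.0000e-04  3.0700e-02]
force [ 0.1332  0.0069 -1.3367]
moment [0.0179 0.116  0.0243]
grip_width 0.0413
grip_force 12.0
j6 1.2003026401671635 0.00043671786443155725
[ 569   92   41   43 1368] [589.04897661 113.15204678] [ 0.59680477 -0.29487853  0.137     ]
[543  94  29  43 466] [552.66094421 113.15879828] [ 0.59609311 -0.27364429  0.137     ]
[304 181  35  22 533] [320.69793621 191.30956848] [ 0.5456904  -0.14061251  0.137     ]
[ 289  202   65   61 2902] [321.66161268 232.00516885] [ 0.51924406 -0.14202328  0.137     ]
```

The watch is held (centre about (0.519, −0.142), level). Carrying it to the cushion.

Call:
carry_out(
  plan=[
    [[1.1, -12, 0, 0, 0, 0, 34], [2.1, -22, 0, 0, 0, 0, 34], [2.4, -25, 0, 0, 0, 0, 34], [2.4, -25, 0, 0, 0, 0, 34], [2.4, -25, 0, 0, 0, 0, 34], [2.4, -25, 0, 0, 0, 0, 34], [2.4, -25, 0, 0, 0, 0, 34], [2.4, -25, 0, 0, 0, 0, 34], [2.4, -25, 0, 0, 0, 0, 34], [2.4, -25, 0, 0, 0, 0, 34], [2.4, -25, 0, 0, 0, 0, 34], [1.5, -17, 0, 0, 0, 0, 34], [1, -10, 0, 0, 0, 0, 34], [0, 0, 0, 0, 0, 0, 34], [0, 0, 0, 0, 0, 0, 34]],
  ],
)

```text
time_s: 28.17
ee_pos: [0.5311, 0.1442, 0.0924]
eef_rot: [3.141, 0.001, 0.032]
force: [-0.4, -0.9, -1.9]
grip_width: 0.0417
grip_force: 12.0
```

```bash
python3 o.py
python3 - <<'E'
from h import *
snap('wrist','wrist8');w=load('wrist8')
im=w['pixels'].astype(int)
for nm,m,z in(('white',im.min(2)>150,.137),('blue',(im[...,2]>1.6*im[...,0])&(im[...,2]>80)&(im[...,2]>1.25*im[...,1]),.013)):
  n,l,st,ce=cv2.connectedComponentsWithStats(m.astype(np.uint8))
  for i in range(1,n):
    if st[i,4]>300: print(nm,st[i],ce[i],ray(w,ce[i],z))
p=proj(w,[[.5365+.048*np.cos(t),.1445+.048*np.sin(t),.014] for t in np.linspace(0,6.28,13)]);print(p.min(0),p.max(0))
E
```

```text
time_s 28.1667
ee_pos [0.5311 0.1442 0.0924]
eef_rot [3.1413e+00 1.1000e-03 3.1600e-02]
force [-0.3631 -0.8927 -1.9355]
moment [0.0121 0.1543 0.0103]
grip_width 0.0417
grip_force 11.9999
j6 1.7379432049881156 0.16271127853542566
white [ 290  202   64   61 2898] [321.72325742 232.00483092] [0.53761688 0.14472363 0.137     ]
white [589 208  33  32 821] [605.11205847 223.25091352] [ 0.54905747 -0.03412251  0.137     ]
white [107 240  43  30 542] [128.42619926 254.98339483] [0.51782306 0.26959038 0.137     ]
white [ 87 251  34  34 752] [101.67952128 269.97074468] [0.50653519 0.28866174 0.137     ]
blue [ 276  148   89   76 4444] [319.8109811  181.37128713] [0.54864917 0.1470881  0.013     ]
[276.30101047 146.69992534] [367.41777092 235.94940573]
```

Call:
carry_out(
  plan=[
    [[0, 0, 8, 0, 0, 0, 34], [0, 0, 16, 0, 0, 0, 34], [0, 0, 18, 0, 0, 0, 34], [0, 0, 18, 0, 0, 0, 34], [0, 0, 16, 0, 0, 0, 34], [0, 0, 12, 0, 0, 0, 34], [0, 0, 8, 0, 0, 0, 34], [0, 0, 5, 0, 0, 0, 34], [0, 0, 3, 0, 0, 0, 34], [0, 0, 0, 0, 0, 0, 34], [0, 0, 0, 0, 0, 0, 34], [0, 0, 0, 0, 0, 0, 34]],
  ],
)

```text
time_s: 29.22
ee_pos: [0.532, 0.1443, -0.0103]
eef_rot: [-3.141, -0.001, 0.031]
force: [0.0, -0.0, -1.1]
grip_width: 0.0411
grip_force: 12.0
```

```bash
python3 m.py 3
```

```text
Mz [-0.022 -0.06   0.03 ] mean -0.017 F [ 0.13 -0.2  -1.25] yaw 0.0308 w 41.49 t 29.3167 z [ 0.5319  0.1443 -0.0104]
```

Call:
carry_out(
  plan=[
    [[0, 0, 2, 0, 0, 0, 34], [0, 0, 2, 0, 0, 0, 34], [0, 0, 1, 0, 0, 0, 34], [0, 0, 0.7, 0, 0, 0, 34], [0, 0, 0, 0, 0, 0, 34]],
  ],
)

```text
time_s: 29.78
ee_pos: [0.5315, 0.1442, -0.0169]
eef_rot: [3.142, 0.0, 0.031]
force: [-0.6, -0.2, -0.7]
grip_width: 0.0412
grip_force: 12.0
```

```bash
python3 m.py 3
```

```text
Mz [-0.022  0.012  0.003] mean -0.002 F [-0.22 -0.06 -0.61] yaw 0.0308 w 41.23 t 29.8833 z [ 0.5316  0.1442 -0.0167]
```

Call:
carry_out(
  plan=[
    [[0, 0, 0.5, 0, 0, 0, 34], [0, 0, 0.5, 0, 0, 0, 34], [0, 0, 0, 0, 0, 0, 34]],
  ],
)

```text
time_s: 30.18
ee_pos: [0.5315, 0.1442, -0.0177]
eef_rot: [3.142, 0.0, 0.031]
force: [-0.7, -0.1, -0.7]
grip_width: 0.0416
grip_force: 12.0
```

```bash
python3 m.py 3
```

```text
Mz [-0.001 -0.004 -0.055] mean -0.02 F [-0.33 -0.59 -0.63] yaw 0.0308 w 41.21 t 30.2833 z [ 0.5315  0.1442 -0.0177]
```

Call:
carry_out(
  plan=[
    [[0, 0, 0.4, 0, 0, 0, 34], [0, 0, 0.3, 0, 0, 0, 34], [0, 0, 0, 0, 0, 0, 34]],
  ],
)

```text
time_s: 30.58
ee_pos: [0.5317, 0.1442, -0.0179]
eef_rot: [-3.142, -0.0, 0.031]
force: [-3.2, -0.8, 4.7]
grip_width: 0.0414
grip_force: 12.0
```

```bash
python3 m.py 3
```

```text
Mz [ 0.026 -0.019  0.01 ] mean 0.006 F [-2.9  -0.69  5.08] yaw 0.0308 w 41.37 t 30.6833 z [ 0.5317  0.1442 -0.0179]
```

Contact at about 5 N. I release gently, clear the fingers and lift.

Call:
carry_out(
  plan=[
    [[0, 0, -0.4, 0, 0, 0, 34], [0, 0, 0, 0, 0, 0, 44], [0, 0, 0, 0, 0, 0, 50], [0, 0, 0, 0, 0, 0, 58], [0, 0, 0, 0, 0, 0, 64], [0, 0, 0, 0, 0, 0, 64], [0, 0, -5, 0, 0, 0, 64], [0, 0, -15, 0, 0, 0, 64], [0, 0, -25, 0, 0, 0, 64], [0, 0, -25, 0, 0, 0, 64], [0, 0, -25, 0, 0, 0, 64], [0, 0, -15, 0, 0, 0, 64], [0, 0, 0, 0, 0, 0, 64], [0, 0, 0, 0, 0, 0, 64]],
  ],
  squeeze=5,
)

```text
time_s: 31.9
ee_pos: [0.5318, 0.1442, 0.0924]
eef_rot: [-3.141, -0.001, 0.031]
force: [1.4, -0.0, -0.4]
grip_width: 0.0642
grip_force: 0.0
```

```bash
python3 o.py
python3 - <<'E'
from h import *
for f in('wrist','scene'):
  snap(f,f+'9');w=load(f+'9');im=w['pixels'].astype(int)
  for nm,m,z in(('white',im.min(2)>150,.026),('blue',(im[...,2]>1.6*im[...,0])&(im[...,2]>80)&(im[...,2]>1.25*im[...,1]),.013)):
    n,l,st,ce=cv2.connectedComponentsWithStats(m.astype(np.uint8))
    for i in range(1,n):
      P=ray(w,ce[i],z)
      if st[i,4]>60 and abs(P[0]-.536)<.05 and abs(P[1]-.145)<.05: print(f,nm,st[i],ce[i],P)
E
```

```text
time_s 31.9
ee_pos [0.5318 0.1442 0.0924]
eef_rot [-3.1413e+00 -1.2000e-03  3.0800e-02]
force [ 1.4344 -0.0373 -0.3773]
moment [0.0853 0.0698 0.0501]
grip_width 0.0642
grip_force 0.0
j6 1.7383723640431783 -1.3861702825579414e-05
wrist white [ 301  175   42   41 1180] [321.80254237 195.25338983] [0.53753432 0.1446849  0.026     ]
wrist blue [ 276  149   89   87 4691] [319.77446174 190.92837348] [0.53927007 0.14688343 0.013     ]
scene white [356 193  14  12 131] [362.50381679 198.32824427] [0.5345679  0.14258627 0.026     ]
scene blue [348 189  30  25 382] [362.58115183 202.22251309] [0.54044215 0.14227364 0.013     ]
```

```bash
python3 -c "
from station import ctrl
print(ctrl.hand_in())"
```

```text
the job is handed in; nothing more can be done
None
```

I broke the stem free, turned the clamp open about 1.3 rad, and laid the watch dial up within about 3 mm of the cushion's centre by the cameras; the job is handed in (about 32 s on the robot's clock), but it returned no verdict.

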